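Raise the pastry case window to its mark

ROBOT

A 6-joint arm with a two-finger parallel gripper is mounted at the origin on the work surface. World frame = base frame: x ahead of the robot, y to its left, z up, the work surface at z = 0. Lengths are in m, angles in rad, forces in N, time in s.
With the tool pointing down it reaches from about 0.35 to 0.85 m from the base axis. Payload 8.1 kg.
Tool frame: the origin (TCP) lies at the very end of the fingers, on their centre line; the grasp point (between the pads) lies 19 mm behind it; z points along the fingers, y is the direction in which the jaws open and shut (so a half turn about z gives the same grasp; the last joint's range is limited). The gripper opens to 93 mm and grips with 3 to 60 N. Pads are 15 mm wide; open, the fingers measure 128 mm over their backs; the gripper's body (75 mm by 188 mm) begins 65 mm behind the grasp point.
Start: joints at [1.125, 0.13, 1.488, -0, 1.523, -0.085], TCP at [0.212, 0.561, 0.219] pointing down, gripper open.
Joint ranges: [-2.96, 2.96], [-0.89, 2.26], [0.02, 2.5], [-1.34, 4.48], [0, 2.73], [-2.66, 2.66]. Speed limits (rad/s): [2.39, 2.39, 2.79, 3.14, 3.14, 3.14].

INTERFACE

Orientations are given as a rotation vector (axis times angle).
In Python, from plant import robot gives the robot as it stands.
- The arm moves only by the tool jog_arm, never from a script. Its argument "commands" is a list of rows, each a list of 3 entries, a list of its own where there are three numbers: the shift along the world's x, y, z scaled (see below), then the turn, a rotation vector about the world's x, y, z scaled (see below), then the closure, from -1 (fully open) to 1 (shut), so that 0 is half open. In form: [[[tx, ty, tz], [ax, ay, az], hand], ...]. A call has 1 to 10 rows; each row is the pose to reach, as a shift and turn from the pose measured when the call began, turning the shorter way round; what a row does not reach only later rows make up. The controller multiplies each number of a shift by 0.6 m and each number of a turn by 2 pi rad. A row lasts 1/8 s, in which the tool goes at most 62.5 mm and 10.7 degrees, less where a joint would pass 70% of its speed; a pose out of reach is approached as far as the arm can. A call with a number of a shift or a turn outside -1 to 1 is refused whole. A call with a gripper value outside its range is refused whole. The fingers move at their own pace and stop on an object; "newtons" is the grip in N (left out, the last holds). Time passes only in rows, so rows that repeat a pose let the fingers close. It gives the time, the measured TCP pose, the force and the opening at its end, in the units of the state.
- robot.read_state(): the state, without advancing time (a new reading comes with each control period).
- robot.read_camera(name): name is "scene" or "top"; returns a dict with "pixels" (384x512x3 uint8, red, green, blue), "fovy" (degrees; the focal length in pixels is half the picture's height over the tangent of half this angle, whatever the lens; pixels are square), "cx", "cy" (the principal point, pixels), "rvec" (rotation vector, rad) and "tvec" (3), from world to camera coordinates, as OpenCV has them. Camera axes: x right, y down, z forward; pixel columns grow to the right and rows downward; lengths in m; the calibration is good to about 2 mm. A picture is of the moment at which its call begins. There is no depth.
- robot.close_job(): hands the job in, once; it reports no verdict.
Trained networks look in the newest picture that a camera, given by its name, has taken for a name from the list of things; names that differ only in an ending like _2 or _b are one class to them, and where a whole thing is asked for, a point or a joint stands for the part that bears it (a point fixed in the world has none). Each returns a list of dicts, best first, with "p" (0 to 1); they miss things now and then, are a little off and sometimes report something else, mostly with a low value. They report only what shows in the picture. A call takes as long as a camera call.
- robot.trace(camera, name): "pixels" (384x512 bool, what is visible of it) and "uv" ([column, row] in pixels, amid what is visible of it).
The state is a dict: "t": time; "q": joint angles; "dq": joint speeds; "joint_torque": joint torques, N m; "tool_pos": TCP position; "orientation": TCP orientation; "force": force on the tool from outside, world axes, zero at the start; "wrist_torque": the same for the moment, N m; "opening": finger opening in m.
Only numpy, scipy, OpenCV 4.12 (cv2) and the standard library are available. Lean on these libraries where they do the work, as an engineer would, in place of code of your own. Each camera call takes 0.05 s, during which the arm holds its last target.

TASK

Push the sloping front window of the pastry case up from beneath its steel lip, with the fingertips, until the lip is level with the point of the dark clip on the case's left-hand rail, then draw away and leave it standing there. Do not pinch the lip or shift the clip, and leave the tarts, the jar and the sugar shaker in front of the case where they are.

Things in the scene. Friction and masses are not known exactly. Their poses are not given: they have to be found in the camera images.
- case: Fixed clear-sided pastry case, 470 mm wide (y), 285 deep, 350 high. Origin: on the worktop, mid-width, 170 mm behind the plinth's front; -x is the front, facing the robot, +y the robot's left. The front leans back 35 degrees, rising from x -160, z 85 mm along (0.574, 0, 0.819). A rail 35 mm wide runs up each side of it (y +-217, 30 mm proud). Plinth: front face x -170 mm, 80 mm high.
- sash (a joint): How far the clear window (390 mm wide, 150 long, 0.9 kg) has slid up the sloping front, in m along the slope: 0 = shut, 0.17 = top stop. It is counterweighted: it takes about 2 to 4 N along the slope to move it up or down, plus light damping, and it stays where it is left.
- lip_nose (a point): Centre of the rounded nose (radius 6 mm) of the lip, middle of its length. The lip is a straight steel ledge (sash_c1, nose sash_c2) across the window's foot, 384 mm long (y), sticking 40 mm out of the front, 12 mm thick; push on its underside or nose from below. x into the case square to the front, y left, z up the slope (sliding direction). Window shut: nose 109 mm above the worktop, 184 mm before the case's origin.
- lip_top (a point): Centre of the lip's sloping top (sash_c3), a steel plate from the nose back to the glass, as long as the lip: it spans x 0 to 27, z 6 to 39 mm from lip_nose in the same axes. Fingers pressing on this and on the ledge or nose at the same time count as pinching.
- mark_tip (a point): Tip of the dark clip on the left-hand rail: a 40 x 24 x 14 mm block with a 22 mm cone pointing in (-y) to the lip's left end. It lies 196 mm left of the window's middle, as far out as lip_nose. x into the case, y left, z up the slope: the window is at its mark when lip_nose has z = 0 in these axes. The clip is stiff; its height differs every time.
- tart_a: Small round tart, 78 mm across, 25 mm high, loose, in front of the case. Origin: centre of its underside.
- tart_b: Another such tart in front of the case.
- tart_c: Another such tart, in front of the case.
- jar: Closed glass jar, 64 mm across, 110 mm high, loose, in front of one end of the case (left or right). Origin: centre of its underside.
- shaker: Steel sugar shaker, 56 mm across, 112 mm high, loose, in front of the other end of the case. Origin: centre of its underside.

How it is judged:
On the way:
1. the fingers, on the lip, have pushed the window up by 30 mm or more (distance of lip_nose from where it was at the start of the episode above 0.03 m and (contact force between the fingers and sash_c1 above 0.3 N or contact force between the fingers and sash_c2 above 0.3 N)), for 0.05 s.
At the end, for the whole second after the job is handed in: the lip's nose is level with the clip's point to within 8 mm along the slope, and the window is at rest by itself (z of lip_nose in the frame of mark_tip between -0.008 and 0.008 m and velocity of joint sash between -0.005 and 0.005 m/s); the robot touches nothing.
It fails at once if the lip is pinched: the fingers press on its underside or nose and its sloping top at once ((contact force between the fingers and sash_c1 above 1 N or contact force between the fingers and sash_c2 above 1 N) and contact force between the fingers and sash_c3 above 1 N).
It fails at once if the clip is shifted by more than 5 mm (distance of mark_tip from where it was at the start of the episode above 0.005 m).
It fails at once if a tart, the jar or the shaker is moved or lifted by more than 20 mm (distance of any of tart_a, tart_b, tart_c, jar, shaker from where it was at the start of the episode above 0.02 m).
It also fails if it takes over 32 s, if anything falls off the work surface, if the arm or the gripper's body presses on something with over 40 N, if the wrist force passes 120 N, or if a joint passes its speed limit or range.

## Working session

There is one attempt and no reset: what is moved stays moved. The work goes in short steps, Python scripts to look and compute and a tool call to move; the robot and the scene stay as the last step left them, time stands still between calls to the robot, and variables do not carry over. Pictures are saved under pics/ and viewed, and the job is handed in when it is done.

Besides the shell and the picture viewer there is one more tool, called after ">>>" in YAML: its name, and indented under it one key for each argument. jog_arm: Moves the arm, as the interface text tells. Shifts and turns lie within -1 to 1; 1 stands for 0.6 m of shift or 2 pi rad of turn. Its arguments: {"type":"object","properties":{"commands":{"type":"array"},"newtons":{"type":"number"}},"required":["commands"]}

```bash
ls; mkdir -p pics
cat > h.py <<'E'
import numpy as np,cv2
from plant import robot
def cam(n):
    c=robot.read_camera(n); return c
def K(c):
    h,w=c["pixels"].shape[:2]; f=h/2/np.tan(np.radians(c["fovy"])/2)
    return np.array([[f,0,c["cx"]],[0,f,c["cy"]],[0,0,1.]])
def proj(c,P):
    p,_=cv2.projectPoints(np.asarray(P,float).reshape(-1,1,3),np.array(c["rvec"],float),np.array(c["tvec"],float),K(c),None); return p[:,0]
def ray(c,uv):
    R=cv2.Rodrigues(np.array(c["rvec"],float))[0]; t=np.array(c["tvec"],float)
    d=R.T@np.linalg.inv(K(c))@np.array([uv[0],uv[1],1.]); return -R.T@t,d/np.linalg.norm(d)
def plane(c,uv,n,p):
    o,d=ray(c,uv); n=np.array(n,float); return o+d*(n@(np.array(p)-o))/(n@d)
def save(c,f,s=1.5,crop=None):
    im=c["pixels"][:,:,::-1]
    if crop: im=im[crop[1]:crop[3],crop[0]:crop[2]]
    cv2.imwrite(f,cv2.resize(im,None,fx=s,fy=s,interpolation=cv2.INTER_CUBIC))
E
python3 - <<'E'
from h import *
for n in("scene","top"):
    c=cam(n); save(c,f"pics/{n}0.png"); print(n,c["fovy"],c["cx"],c["cy"],ray(c,(256,192)), {k:v for k,v in c.items() if k not in("pixels",)})
    for m in("case","lip_nose","lip_top","mark_tip","tart_a","jar","shaker"):
        r=robot.trace(n,m)
        print(m,[(round(x["p"],2),np.round(x["uv"],1).tolist(),int(x["pixels"].sum())) for x in r])
s=robot.read_state();print(s)
E
```

```text
pics
scene 55.18847613181099 257.3974057390851 190.85843287843159 (array([0.96402508, 0.19208894, 0.85405637]), array([-0.4589116 , -0.21262827, -0.86266411])) {'fovy': 55.18847613181099, 'cx': 257.3974057390851, 'cy': 190.85843287843159, 'rvec': array([ 1.48595252,  2.34940651, -0.63518005]), 'tvec': array([ 0.23025782, -0.3861441 ,  1.22210019])}
case [(0.64, [226.7, 216.1], 34645)]
lip_nose [(0.71, [267.0, 183.0], 4082)]
lip_top [(0.94, [267.7, 178.0], 4192)]
mark_tip [(0.64, [367.0, 217.0], 291)]
tart_a [(0.98, [251.7, 151.4], 471), (0.97, [325.4, 175.0], 523), (0.88, [286.7, 160.0], 545)]
jar [(0.64, [360.1, 189.6], 981)]
shaker [(0.92, [222.2, 131.6], 577)]
top 56.83138801125845 257.8997579535028 186.6888949577945 (array([0.48778373, 0.01885877, 0.86078438]), array([ 0.05747078, -0.01306471, -0.9982617 ])) {'fovy': 56.83138801125845, 'cx': 257.8997579535028, 'cy': 186.6888949577945, 'rvec': array([ 2.17969502, -2.20651013,  0.09948445]), 'tvec': array([0.00989024, 0.54870368, 0.82344692])}
case [(0.98, [256.9, 103.9], 55451)]
lip_nose [(0.81, [255.5, 171.4], 13107), (0.4, [254.
[... 211 characters left out ...]
239.5], 909)]
shaker [(0.71, [336.5, 253.2], 689)]
{'t': 0.8, 'q': array([ 1.12460679e+00,  1.30363071e-01,  1.48816983e+00, -3.80196840e-05,
        1.52298839e+00, -8.54020912e-02]), 'dq': array([ 0.00105001, -0.00022199,  0.00065079, -0.00029261,  0.00026615,
        0.00020108]), 'joint_torque': array([-2.39113258e-03, -5.59693837e+01, -4.92033076e+01,  7.67356879e-02,
        2.20903801e-02,  3.88634737e-05]), 'tool_pos': array([0.21181126, 0.56139658, 0.21867388]), 'orientation': array([5.63642138e-01, 3.09056046e+00, 9.24835019e-05]), 'force': array([-0.59870702, -0.67153104, -0.18487137]), 'wrist_torque': array([-0.02488068, -0.04013445,  0.04539836]), 'opening': 0.09293627470803323}
```

View pics/scene0.png

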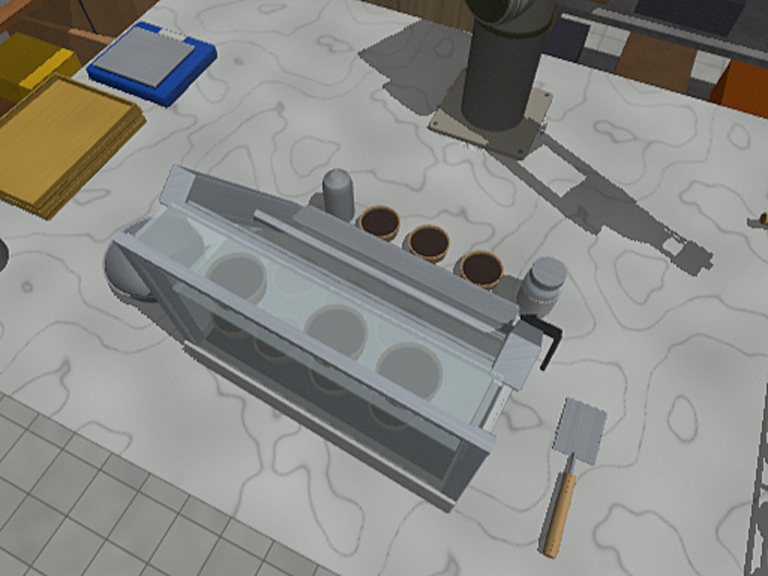

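View pics/top0.png

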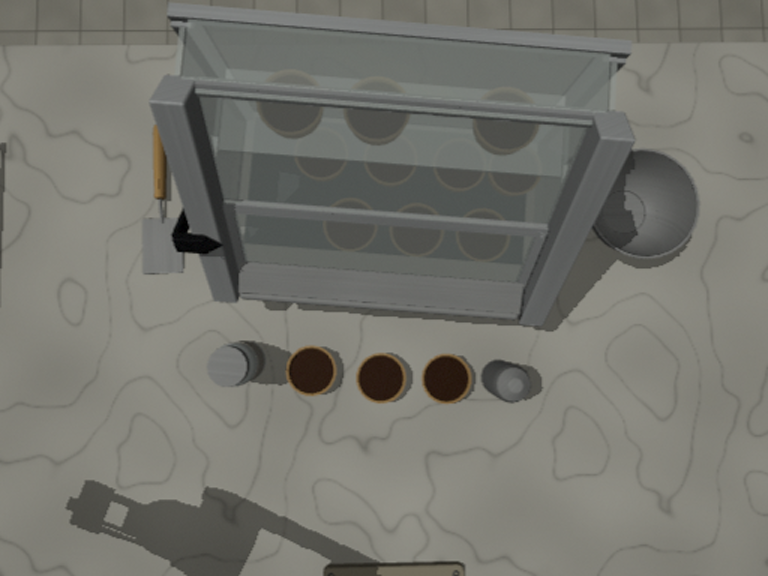

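Run:
```python
from h import *
c=cam("top"); save(c,"pics/t1.png",4,(100,130,260,225)); save(c,"pics/t2.png",4,(250,130,400,225))
c=cam("scene"); save(c,"pics/s1.png",4,(300,160,400,280)); save(c,"pics/s2.png",3,(100,100,300,240))
```

```text
(no output)
```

View pics/t1.png

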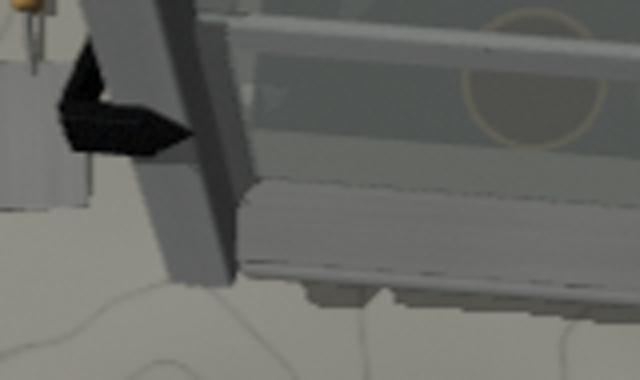

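View pics/t2.png

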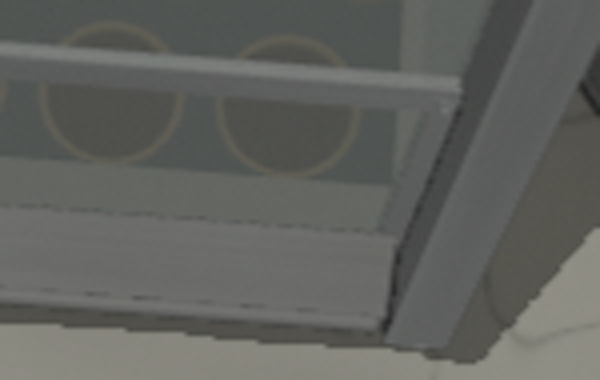

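View pics/s1.png

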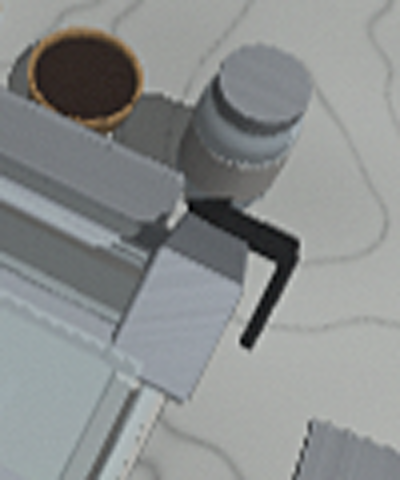

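View pics/s2.png

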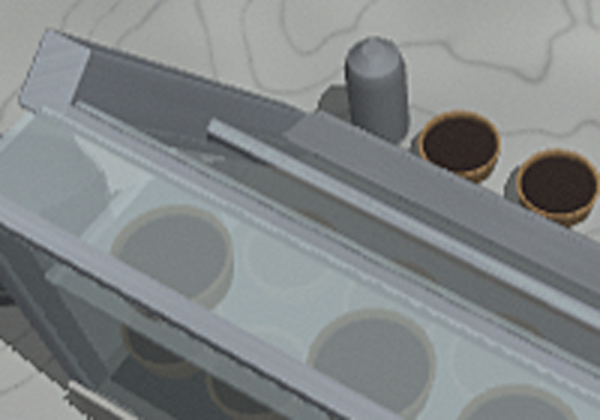

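```bash
cat > fit.py <<'E'
from h import *
from scipy.optimize import least_squares
T=cam("top"); S=cam("scene")
sl=np.array([.574,0,.819]); nrm=np.array([-.819,0,.574])
def W(p,P):
    c,s=np.cos(p[2]),np.sin(p[2]); P=np.atleast_2d(P)
    return np.c_[p[0]+c*P[:,0]-s*P[:,1],p[1]+s*P[:,0]+c*P[:,1],P[:,2]]
def t1(x,y): return np.array([100+x/4,130+y/4])
def t2(x,y): return np.array([250+x/4,130+y/4])
lines=[(+.2345,t1(85,0)),(.2345,t1(150,205)),(.1995,t1(163,0)),(.1995,t1(215,200)),(-.1995,t2(537,0)),(-.1995,t2(420,270)),(-.2345,t2(470,290))]
base=np.array([-.16,0,.085])+.03*nrm
o=ray(T,(256,192))[0]
def nose(p,y,s):
    q=np.array([-.184,y,.109])+sl*s
    w=W(p,q)[0]; ax=W(p,[[0,1,0]])[0]-W(p,[[0,0,0]])[0]
    v=w-o; d=np.cross(ax,v); d/=np.linalg.norm(d)
    if d[0]>0:d=-d
    return w+.006*d
def res(p):
    r=[]
    for y,uv in lines:
        b=base+[0,y,0]; a,c=proj(T,W(p,[b,b+.25*sl])); d=(c-a)/np.linalg.norm(c-a)
        r.append((d[0]*(uv-a)[1]-d[1]*(uv-a)[0]))
    r+=list((proj(T,nose(p,.192,p[3]))[0]-t1(238,274)))
    r+=list((proj(T,nose(p,-.192,p[3]))[0]-t2(382,331)))
    m=W(p,np.array([-.184,.196,.109])+sl*p[4])
    r+=list(proj(T,m)[0]-t1(193,133))
    return np.array(r)
if __name__=="__main__":
    f=least_squares(res,[.6,0,0,0,.08]); p=f.x
    print(np.round(p,4)); print(np.round(f.fun,2))
    print("cov",np.sqrt(np.diag(np.linalg.inv(f.jac.T@f.jac))))
    m=W(p,np.array([-.184,.196,.109])+sl*p[4]); print("tip",m,"scene",proj(S,m))
    for s in (0,p[4]): print("nose mid",W(p,np.array([-.184,0,.109])+sl*s))
    print("tip pred scene", proj(S,W(p,[[-.184,.192,.109],[-.184,-.192,.109]])))
    im=[]
    for c,n in((T,"top"),(S,"scene")):
        i=cv2.resize(c["pixels"][:,:,::-1],None,fx=1.5,fy=1.5)
        def L(a,b,col):
            u=proj(c,W(p,[a,b]))*1.5; cv2.line(i,tuple(map(int,u[0])),tuple(map(int,u[1])),col,1)
        for y in(.2345,.1995,-.1995,-.2345): L(base+[0,y,0],base+[0,y,0]+.3*sl,(0,0,255))
        L(np.array([-.184,.192,.109])+sl*p[3],np.array([-.184,-.192,.109])+sl*p[3],(0,255,0))
        L(np.array([-.184,.196,.109])+sl*p[4],np.array([-.184,-.192,.109])+sl*p[4],(255,0,255))
        L([.115,.235,.35],[.115,-.235,.35],(255,255,0));L([-.17,.235,.0],[-.17,-.235,.0],(255,255,0));L([.115,.235,.0],[.115,-.235,.0],(255,255,0))
        cv2.imwrite(f"pics/fit_{n}.png",i)
    for n,h in(("tart_a",.025),("jar",.11),("shaker",.112)):
        for r in robot.trace("top",n)[:3]:
            print(n,r["p"],np.round(plane(T,r["uv"],[0,0,1],[0,0,h]),3))
        for r in robot.trace("scene",n)[:3]:
            print(n,r["p"],np.round(plane(S,r["uv"],[0,0,1],[0,0,h/2]),3))
E
python3 fit.py
```

```text
[ 6.795e-01 -4.000e-04 -9.230e-02  2.080e-02  1.183e-01]
[ 0.89  0.81  0.21  0.2   0.41  1.08 -1.69  0.55 -0.42 -0.37  0.14  1.85
 -0.48]
cov [0.00168248 0.00068371 0.00581002 0.00344142 0.00381049]
tip [[0.58195206 0.20550546 0.20585377]] scene [[342.52039773 209.75057213]]
nose mid [[0.49629883 0.01659469 0.109     ]]
nose mid [[0.56389042 0.01033943 0.20585377]]
tip pred scene [[344.13677962 206.01706386]
 [206.44520934 138.50472489]]
tart_a 0.96 [0.409 0.133 0.025]
tart_a 0.95 [0.387 0.011 0.025]
tart_a 0.82 [ 0.392 -0.084  0.025]
tart_a 0.8 [0.398 0.131 0.012]
tart_a 0.75 [0.385 0.016 0.012]
tart_a 0.75 [ 0.397 -0.086  0.012]
jar 0.75 [0.433 0.213 0.11 ]
jar 0.51 [ 0.405 -0.071  0.11 ]
jar 0.94 [0.42  0.233 0.055]
shaker 0.93 [ 0.403 -0.155  0.112]
shaker 0.59 [ 0.399 -0.16   0.056]
```

View pics/fit_top.png

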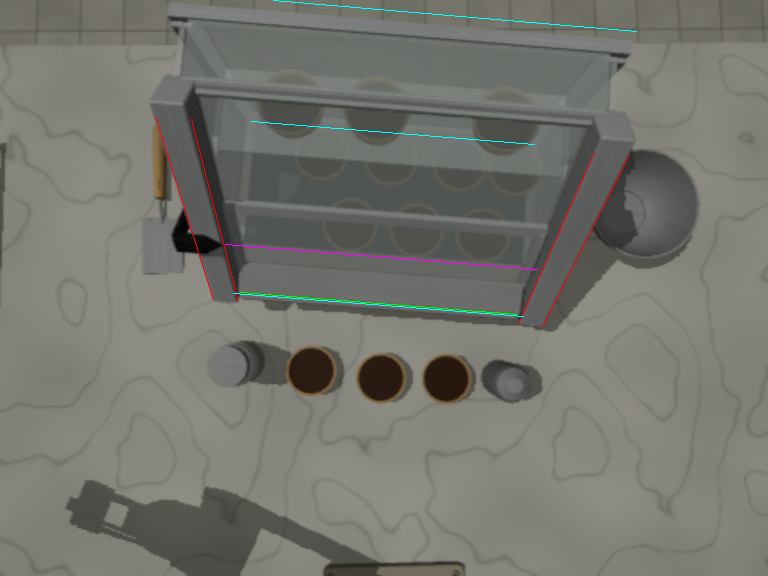

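View pics/fit_scene.png

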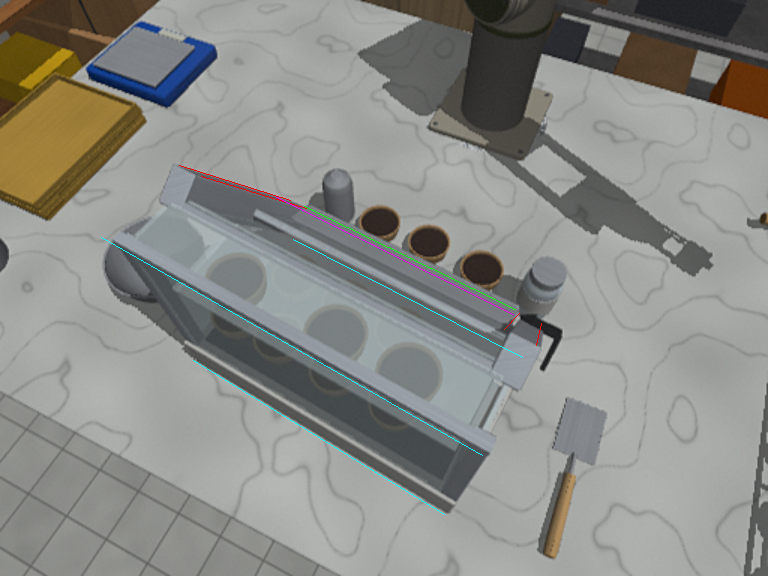

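Run:
```python
from h import *
S=cam("scene"); T=cam("top")
save(S,"pics/s3.png",5,(195,125,355,225)); save(S,"pics/s4.png",4,(100,210,300,350)); save(T,"pics/t4.png",5,(90,0,150,80));save(T,"pics/t5.png",5,(370,15,430,95)); save(S,"pics/s5.png",8,(310,180,390,250)); save(S,"pics/s6.png",4,(280,260,340,345))
```

```text
(no output)
```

View pics/s3.png

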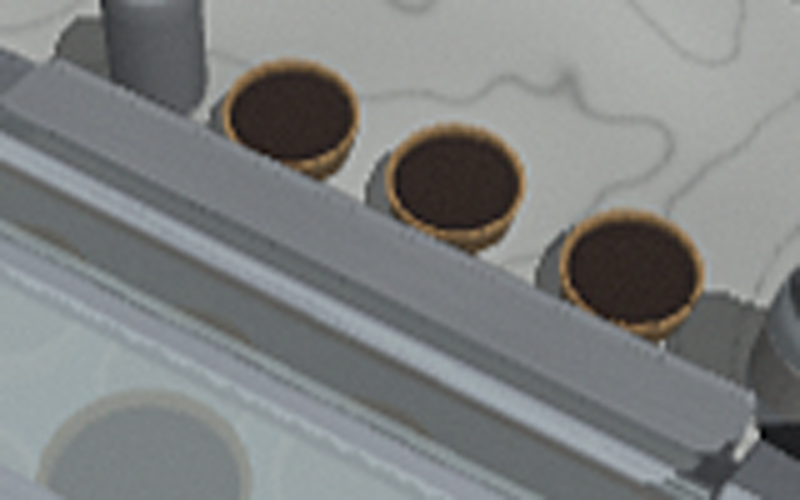

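View pics/s5.png

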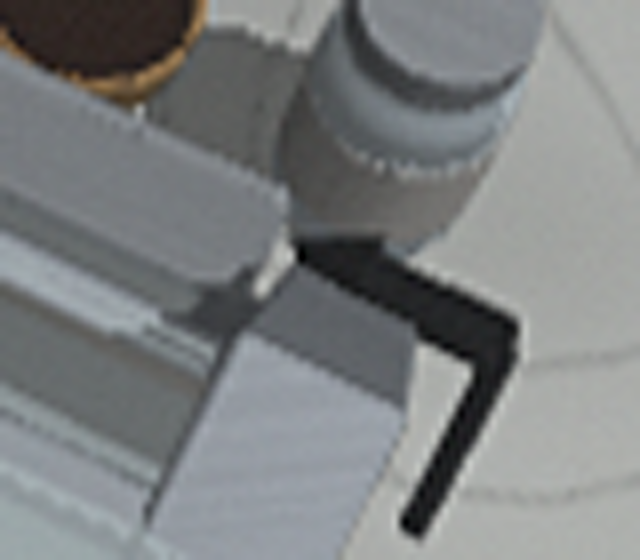

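View pics/t4.png

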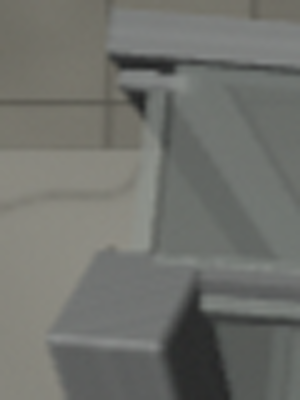

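View pics/t5.png

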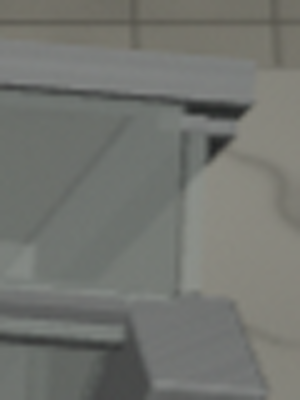

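View pics/s6.png

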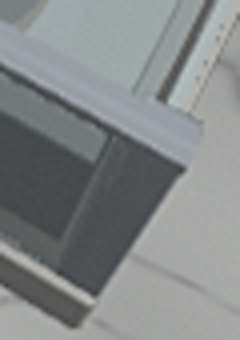

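View pics/s4.png

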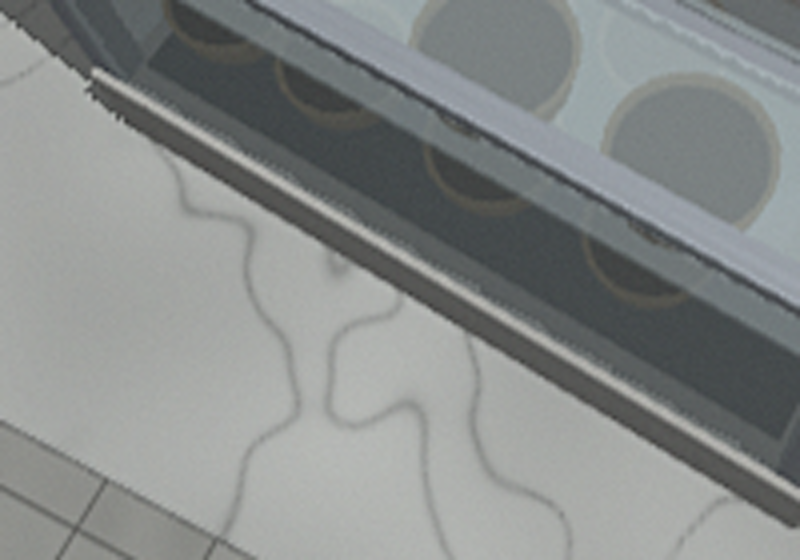

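```bash
cat > fit2.py <<'E'
from fit import *
oS=ray(S,(256,192))[0]
def pt(x,y,k,cx,cy): return np.array([cx+x/k,cy+y/k])
def nose2(p,y,s,o):
    w=W(p,np.array([-.184,y,.109])+sl*s)[0]; ax=np.array([-np.sin(p[2]),np.cos(p[2]),0])
    d=np.cross(ax,w-o); d/=np.linalg.norm(d)
    if d[0]>0:d=-d
    return w+.006*d
def ld(c,a,b,uv):
    a,b=proj(c,[a,b]); d=(b-a)/np.linalg.norm(b-a); return d[0]*(uv-a)[1]-d[1]*(uv-a)[0]
N=[]
def res2(p):
    r=list(res(p[:5])); 
    e=lambda y:W(p,base+[0,y,0]+sl*p[5])
    for y,uv in((.2345,(99.6,67.6)),(.1995,(122,69.4)),(-.1995,(400,92)),(-.2345,(423,93))): r+=list(proj(T,e(y))[0]-uv)
    for y,uv in((.2345,(361.9,221)),(.1995,(347.2,213.1)),(-.1995,(129.3,115.3)),(-.2345,(116.7,110))): r+=list(proj(S,e(y))[0]-uv)
    a,b=nose2(p,.192,p[3],oS),nose2(p,-.192,p[3],oS)
    r+=[ld(S,a,b,np.array(u)) for u in((205,137),(346,205),(275,170.5))]
    A=W(p,[[.115,.235,0],[.115,-.235,0]])
    r+=[ld(S,A[0],A[1],np.array(u)) for u in((300,341.5),(182.5,272.5))]
    r+=list(proj(S,W(p,np.array([-.184,.196,.109])+sl*p[4]))[0]-(347.1,210.3))
    return np.array(r)
f=least_squares(res2,[.67,0,-.09,.02,.118,.3],loss="soft_l1"); p=f.x
if __name__=="__main__":
    print(np.round(p,4)); r=res2(p)
    print("rails/nose/tip",np.round(r[:7],1),np.round(r[7:11],1),np.round(r[11:13],1)); print(np.round(r[13:21],1),np.round(r[21:29],1)); print("noseS,plinth,tip",np.round(r[29:],1))
    for s in (p[3],p[4]): print("nose mid",W(p,np.array([-.184,0,.109])+sl*s))
    # tip by direct triangulation, no model
    from numpy.linalg import lstsq
    o1,d1=ray(T,t1(193,133));o2,d2=ray(S,(347.1,210.3))
    s=lstsq(np.c_[d1,-d2],o2-o1,rcond=None)[0];print("tip tri",o1+s[0]*d1,o2+s[1]*d2, "model",W(p,np.array([-.184,.196,.109])+sl*p[4]))
    np.save("p.npy",p)
E
python3 fit2.py
```

```text
[ 0.6776  0.0017 -0.0845  0.0244  0.1226  0.3188]
rails/nose/tip [ 2.5  1.9  1.7  1.2  1.2  1.3 -1.5] [-0.1  0.2 -0.2 -0.6] [ 0.7 -0.1]
[-1.3  0.9  0.9  1.  -0.3 -0.4  0.7  0.5] [-2.3  8.9 -9.6  6.  -0.5  0.6 -3.2 -1.7]
noseS,plinth,tip [-1.3 -1.6 -1.2  1.5 -0.1 -3.5 -1.6]
nose mid [[0.50818653 0.01602524 0.12899328]]
nose mid [[0.56432082 0.01127036 0.20937416]]
tip tri [0.58120854 0.20912259 0.20509997] [0.57946418 0.21413606 0.20630621] model [[0.58086385 0.20657097 0.20937416]]
```

```bash
sed -i 's/(361.9,221))/(361,230.6))/; s/(347.2,213.1)/(340.6,221.3)/' fit2.py; python3 fit2.py
```

```text
[ 0.6792  0.0016 -0.0875  0.0218  0.1194  0.3175]
rails/nose/tip [ 2.2  1.7  1.4  1.1  1.5  1.7 -1. ] [-0.1 -0.1 -0.8 -0.4] [ 0.9 -0.2]
[-0.9  0.2  1.2  0.4 -0.7 -0.3  0.3  0.6] [-1.9  0.5 -3.5 -1.1 -0.4  1.1 -3.  -1.2]
noseS,plinth,tip [-1.  -0.8 -0.7  2.5  0.5 -3.7 -0.8]
nose mid [[0.50831367 0.01661386 0.12682814]]
nose mid [[0.5641179  0.01172089 0.20675673]]
tip tri [0.58120854 0.20912259 0.20509997] [0.57946418 0.21413606 0.20630621] model [[0.5812377  0.20697178 0.20675673]]
```

```bash
cat > go.py <<'E'
import numpy as np,sys
from scipy.spatial.transform import Rotation as Rn
from plant import robot
p=np.load("p.npy"); yaw=p[2]; c,s=np.cos(yaw),np.sin(yaw)
zi=np.array([.819*c,.819*s,-.574]); up=np.array([.574*c,.574*s,.819]); ly=np.array([-s,c,0])
Rt=np.c_[np.cross(ly,zi),ly,zi]; Rt[:,0]/=np.linalg.norm(Rt[:,0])
def nosemid(sv): q=np.array([-.184+.574*sv,0,.109+.819*sv]); return np.array([p[0]+c*q[0],p[1]+s*q[0],q[2]])
def cmd(P):
    st=robot.read_state(); R0=Rn.from_rotvec(st["orientation"])
    w=(Rn.from_matrix(Rt)*R0.inv()).as_rotvec()
    return np.round((P-st["tool_pos"])/.6,4),np.round(w/(2*np.pi),4),np.round(np.linalg.norm(w)*57.3,1)
def under(a,d,sv=None): return nosemid(p[3] if sv is None else sv)+a*zi-d*up
E
python3 - <<'E'
from go import *
U=under(.022,.022);A=U-.08*zi;B=np.array([.42,.02,.20])
for P in(B,A,U):print(P,cmd(P))
print(Rn.from_matrix(Rt).as_rotvec(), up/.6*.1)
E
```

```text
[0.42 0.02 0.2 ] (array([ 0.347 , -0.9023, -0.0311]), array([-0.034 , -0.1493,  0.0401]), np.float64(57.0))
[0.44841348 0.02186597 0.14210214] (array([ 0.3944, -0.8992, -0.1276]), array([-0.034 , -0.1493,  0.0401]), np.float64(57.0))
[0.51368307 0.01614306 0.09618214] (array([ 0.5031, -0.9087, -0.2041]), array([-0.034 , -0.1493,  0.0401]), np.float64(57.0))
[ 0.09540856  2.18043947 -0.04964024] [ 0.09530103 -0.00835609  0.1365    ]
```

>>> jog_arm:
  commands:
    - [[0.17, -0.4, 0.05], [-0.017, -0.075, 0.02], 1]
    - [[0.17, -0.4, 0.05], [-0.017, -0.075, 0.02], 1]
    - [[0.17, -0.4, 0.05], [-0.017, -0.075, 0.02], 1]
    - [[0.17, -0.4, 0.05], [-0.017, -0.075, 0.02], 1]
    - [[0.347, -0.902, -0.03], [-0.034, -0.1493, 0.04], 1]
    - [[0.347, -0.902, -0.03], [-0.034, -0.1493, 0.04], 1]
    - [[0.347, -0.902, -0.03], [-0.034, -0.1493, 0.04], 1]
    - [[0.347, -0.902, -0.03], [-0.034, -0.1493, 0.04], 1]
    - [[0.347, -0.902, -0.03], [-0.034, -0.1493, 0.04], 1]
    - [[0.347, -0.902, -0.03], [-0.034, -0.1493, 0.04], 1]
  newtons: 10

```text
t: 2.85
tool_pos: [0.4744, 0.1603, 0.2436]
orientation: [0.124, 2.211, -0.097]
force: [0.7, 0.6, -0.7]
opening: 0.0011
```

Run:
```python
from go import *
U=under(.022,.022);A=U-.08*zi;B=np.array([.42,.02,.20])
for P in(B,A,U):print(P,cmd(P))
print(robot.read_state()["q"])
from h import *
save(cam("scene"),"pics/s10.png")
```

```text
[0.42 0.02 0.2 ] (array([-0.0907, -0.2338, -0.0727]), array([ 0.0035, -0.0053,  0.006 ]), np.float64(3.1))
[0.44841348 0.02186597 0.14210214] (array([-0.0433, -0.2307, -0.1692]), array([ 0.0035, -0.0053,  0.006 ]), np.float64(3.1))
[0.51368307 0.01614306 0.09618214] (array([ 0.0654, -0.2402, -0.2457]), array([ 0.0035, -0.0053,  0.006 ]), np.float64(3.1))
[ 0.66845637 -0.89249543  2.4969517  -0.78691114  0.96307853 -0.51934769]
```

View pics/s10.png

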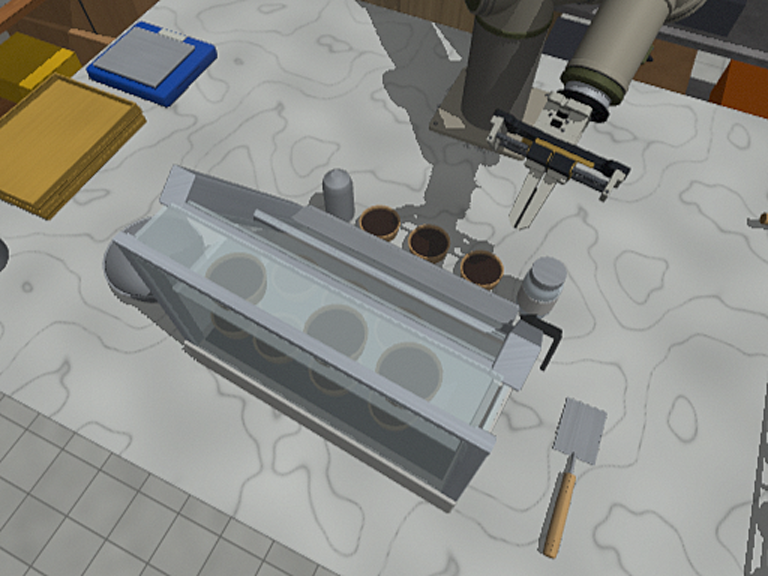

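```bash
cat > kin.py <<'E'
from go import *
from scipy.optimize import least_squares
def Rz(a):return Rn.from_rotvec([0,0,a]).as_matrix()
def Ry(a):return Rn.from_rotvec([0,a,0]).as_matrix()
def fk(q,g):
    r0,z0,L1,L2,e,L6=g
    A=Rz(q[0])@Ry(q[1]); P=Rz(q[0])@[r0,0,z0]+A@[0,0,L1]
    B=A@Ry(q[2]); P=P+B@[e,0,L2]   # forearm along z of B, elbow offset e
    C=B@Rz(q[3])@Ry(q[4])@Rz(q[5]); return P+C@[0,0,L6],C
E
python3 - <<'E'
from kin import *
D=[([ 1.12460679e+00,  1.30363071e-01,  1.48816983e+00, -3.8e-05,1.52298839e+00, -8.54020912e-02],[0.21181126, 0.56139658, 0.21867388],[5.63642138e-01, 3.09056046e+00, 9.24835019e-05])]
st=robot.read_state(); D.append((st["q"],st["tool_pos"],st["orientation"])); print(st["tool_pos"])
g=[.0,.35,.4,.4,0,.25]
for q,P,o in D:
    C=fk(q,g)[1]; print((Rn.from_matrix(C).inv()*Rn.from_rotvec(o)).as_rotvec())
f=least_squares(lambda g:np.r_[np.concatenate([fk(q,g)[0]-P for q,P,o in D])*100,(np.array(g)-[.0,.35,.4,.4,0,.3])*.01],g);print(f.x,f.fun)
E
```

```text
[0.47596218 0.15806392 0.24381939]
[ 1.61922317e-08 -7.02357193e-09  1.57079633e+00]
[-8.63203413e-16 -1.54143467e-16  1.57079633e+00]
[-0.9584065  -0.12467715  0.30868793  1.49879608 -0.39831278  0.28905492] [ 4.61841268e+00 -2.20934854e+00  1.49834459e-04 -1.29606823e-04
  2.64997959e-04 -1.49364597e-04 -9.58406500e-03 -4.74677155e-03
 -9.13120742e-04  1.09879608e-02 -3.98312782e-03 -1.09450820e-04]
```

```bash
cat > kin.py <<'E'
from go import *
from scipy.optimize import least_squares
def Rz(a):return Rn.from_rotvec([0,0,a]).as_matrix()
def Ry(a):return Rn.from_rotvec([0,a,0]).as_matrix()
def fk(q,g):
    r0,z0,L1,L2,e,L6,d=g
    A=Rz(q[0])@Ry(q[1]); P=Rz(q[0])@[r0,d,z0]+A@[0,0,L1]
    B=A@Ry(q[2]); P=P+B@[e,0,L2]
    C=B@Rz(q[3])@Ry(q[4])@Rz(q[5]+np.pi/2); return P+C@[0,0,L6],C
E
python3 - <<'E'
from kin import *
D=[([ 1.12460679e+00,  1.30363071e-01,  1.48816983e+00, -3.8e-05,1.52298839e+00, -8.54020912e-02],[0.21181126, 0.56139658, 0.21867388],[5.63642138e-01, 3.09056046e+00, 9.24835019e-05])]
st=robot.read_state(); D.append((st["q"],st["tool_pos"],st["orientation"]))
for L1 in(.35,.4,.45,.5):
  for r0 in (0,):
    g=[r0,.35,.4,.4,0,.25,.05]
    f=least_squares(lambda g:np.r_[np.concatenate([fk(q,g)[0]-P for q,P,o in D])*100,(np.array(g)-[r0,.35,L1,L1,0,.3,.05])*.01],g);print(f.x.round(3),abs(f.fun).max())
E
```

```text
[0.021 0.267 0.368 0.53  0.011 0.377 0.051] 0.001804903390714171
[0.017 0.277 0.368 0.535 0.02  0.377 0.051] 0.0013488394537574178
[0.013 0.286 0.369 0.539 0.03  0.377 0.051] 0.0008927759207998548
[0.009 0.296 0.369 0.544 0.04  0.377 0.051] 0.0013124142406038648
```

```bash
cat >> kin.py <<'E'
G=[0.015,0.281,.3685,.537,.025,.377,.051]
lo=np.array([-2.96,-.89,.02,-1.34,0,-2.66])+.03; hi=np.array([2.96,2.26,2.5,4.48,2.73,2.66])-.03
def Rtilt(al,yw=None):
    yw=p[2] if yw is None else yw
    c,s=np.cos(yw),np.sin(yw); z=np.array([np.cos(al)*c,np.cos(al)*s,-np.sin(al)]);y=np.array([-s,c,0]); return np.c_[np.cross(y,z),y,z]
def ik(P,R,q0=(0.,-.5,2.3,0,1,0)):
    def f(q):
        a,C=fk(q,G); return np.r_[(a-P)*10,Rn.from_matrix(R.T@C).as_rotvec()]
    s=least_squares(f,np.clip(q0,lo+.01,hi-.01),bounds=(lo,hi)); return s.x,np.linalg.norm(f(s.x))
E
python3 - <<'E'
from kin import *
for yw in (p[2],-.3,.2):
 for deg in (30,35,40,45,50,55,60,70):
  R=Rtilt(np.radians(deg),yw); o=[]
  for sv in(p[3],.07,.12):
    P=under(.02,.02,sv); q,e=ik(P,R); o.append(round(e,3))
  P=under(.02,.02)-.08*R[:,2];q2,e=ik(P,R);print(round(yw,2),deg,o,"pre",round(e,3),q.round(2))
E
```

```text
-0.09 30 [np.float64(0.436), np.float64(0.336), np.float64(0.222)] pre 0.532 [ 0.03 -0.7   2.47 -0.28  0.56 -1.24]
-0.09 35 [np.float64(0.361), np.float64(0.256), np.float64(0.141)] pre 0.44 [-0.01 -0.71  2.47 -0.17  0.57 -1.37]
-0.09 40 [np.float64(0.281), np.float64(0.175), np.float64(0.059)] pre 0.344 [-0.04 -0.72  2.47 -0.09  0.58 -1.46]
-0.09 45 [np.float64(0.2), np.float64(0.093), np.float64(0.0)] pre 0.248 [-0.05 -0.7   2.45 -0.04  0.62 -1.51]
-0.09 50 [np.float64(0.118), np.float64(0.01), np.float64(0.0)] pre 0.158 [-0.06 -0.62  2.36 -0.03  0.71 -1.52]
-0.09 55 [np.float64(0.036), np.float64(0.0), np.float64(0.0)] pre 0.065 [-0.06 -0.54  2.27 -0.02  0.8  -1.53]
-0.09 60 [np.float64(0.0), np.float64(0.0), np.float64(0.0)] pre 0.0 [-0.06 -0.46  2.18 -0.02  0.9  -1.54]
-0.09 70 [np.float64(0.0), np.float64(0.0), np.float64(0.0)] pre 0.0 [-0.06 -0.29  2.   -0.01  1.08 -1.55]
-0.3 30 [np.float64(0.304), np.float64(0.227), np.float64(0.132)] pre 0.374 [ 0.28 -0.58  2.47 -0.98  0.67 -0.33]
-0.3 35 [np.float64(0.258), np.float64(0.17), np.float64(0.068)] pre 0.317 [ 0.21 -0.63  2.47 
[... 845 characters left out ...]
] pre 0.42 [-0.37 -0.69  2.47  0.71  0.75 -2.54]
0.2 40 [np.float64(0.268), np.float64(0.161), np.float64(0.045)] pre 0.329 [-0.33 -0.71  2.47  0.62  0.73 -2.45]
0.2 45 [np.float64(0.19), np.float64(0.082), np.float64(0.0)] pre 0.234 [-0.3  -0.68  2.43  0.53  0.74 -2.34]
0.2 50 [np.float64(0.11), np.float64(0.001), np.float64(0.0)] pre 0.141 [-0.26 -0.61  2.35  0.41  0.8  -2.23]
0.2 55 [np.float64(0.029), np.float64(0.0), np.float64(0.0)] pre 0.053 [-0.23 -0.53  2.26  0.32  0.87 -2.14]
0.2 60 [np.float64(0.0), np.float64(0.0), np.float64(0.0)] pre 0.0 [-0.2  -0.45  2.17  0.24  0.94 -2.07]
0.2 70 [np.float64(0.0), np.float64(0.0), np.float64(0.0)] pre 0.0 [-0.15 -0.28  2.    0.13  1.1  -1.96]
```

```bash
cat >> kin.py <<'E'
R6=Rtilt(np.radians(60))
def tip(sv,gap,ins=.02,h=.0085): return nosemid(sv)+ins*R6[:,2]+R6[:,0]*(.006+h+gap)
def cmd6(P):
    st=robot.read_state(); w=(Rn.from_matrix(R6)*Rn.from_rotvec(st["orientation"]).inv()).as_rotvec()
    return P.round(3),((P-st["tool_pos"])/.6).round(4),(w/(2*np.pi)).round(4)
E
python3 - <<'E'
from kin import *
C=nosemid(p[3]);C=np.array([.43,C[1]+.006,.165])
print(cmd6(C),cmd6(tip(p[3],.012))); print(ik(C,R6),ik(tip(p[3],.012),R6),ik(tip(.125,0),R6))
E
```

```text
(array([0.43 , 0.023, 0.165]), array([-0.0766, -0.2258, -0.1314]), array([0.0111, 0.0638, 0.0053])) (array([0.495, 0.018, 0.096]), array([ 0.0324, -0.2339, -0.2459]), array([0.0111, 0.0638, 0.0053]))
(array([-0.01526342, -0.86      ,  2.41285517, -0.0619929 ,  1.15314601,
       -1.47907903]), np.float64(0.09223741844507202)) (array([-0.0547731 , -0.66080621,  2.46627558, -0.0224993 ,  0.81288218,
       -1.52702082]), np.float64(9.122858243983527e-11)) (array([-0.06084624, -0.47806746,  2.17978448, -0.01676753,  0.91649806,
       -1.5375437 ]), np.float64(2.005704112779524e-10))
```

Run:
```python
import kin
from kin import *
for d in (65,70,75):
    kin.R6=R=Rtilt(np.radians(d)); print(d)
    for P in (np.array([.43,.022,.165]),np.array([.43,.022,.22]),np.array([.45,.022,.165]),kin.tip(p[3],.015),kin.tip(p[3],.05),kin.tip(.12,0),kin.tip(.12,.06)):
        q,e=ik(P,R); print(P.round(3),q.round(2)[1:5],round(e,3))
```

```text
65
[0.43  0.022 0.165] [-0.86  2.41 -0.02  1.17] 0.012
[0.43  0.022 0.22 ] [-0.86  2.31 -0.02  1.27] 0.008
[0.45  0.022 0.165] [-0.79  2.38 -0.02  1.12] 0.0
[0.49  0.018 0.096] [-0.58  2.39 -0.02  0.9 ] 0.0
[0.459 0.021 0.081] [-0.68  2.47 -0.02  0.93] 0.014
[0.56  0.012 0.183] [-0.41  2.11 -0.01  1.  ] 0.0
[0.506 0.017 0.158] [-0.57  2.27 -0.01  1.01] 0.0
70
[0.43  0.022 0.165] [-0.76  2.34 -0.01  1.21] 0.0
[0.43  0.022 0.22 ] [-0.76  2.23 -0.01  1.32] 0.0
[0.45  0.022 0.165] [-0.68  2.29 -0.01  1.18] 0.0
[0.488 0.018 0.098] [-0.49  2.3  -0.01  0.98] 0.0
[0.455 0.021 0.086] [-0.6   2.4  -0.01  1.  ] 0.0
[0.558 0.012 0.184] [-0.33  2.02 -0.01  1.1 ] 0.0
[0.502 0.017 0.163] [-0.49  2.18 -0.01  1.1 ] 0.0
75
[0.43  0.022 0.165] [-0.64  2.25 -0.01  1.27] 0.0
[0.43  0.022 0.22 ] [-0.65  2.15 -0.01  1.37] 0.0
[0.45  0.022 0.165] [-0.57  2.21 -0.01  1.24] 0.0
[0.485 0.019 0.1  ] [-0.4   2.22 -0.01  1.06] 0.0
[0.451 0.022 0.091] [-0.51  2.31 -0.01  1.08] 0.0
[0.556 0.012 0.184] [-0.24  1.94 -0.01  1.19] 0.0
[0.498 0.018 0.169] [-0.41  2.1  -0.01  1.2 ] 0.0
```

```bash
sed -i 's/R6=Rtilt(np.radians(60))/R6=Rtilt(np.radians(70))/' kin.py
python3 - <<'E'
from kin import *
for P in (np.array([.44,.022,.19]),tip(p[3],.04),tip(p[3],.012)): print(cmd6(P))
E
```

```text
(array([0.44 , 0.022, 0.19 ]), array([-0.0599, -0.2268, -0.0897]), array([0.014 , 0.0914, 0.0048]))
(array([0.464, 0.02 , 0.089]), array([-0.0198, -0.2293, -0.2574]), array([0.014 , 0.0914, 0.0048]))
(array([0.49 , 0.018, 0.099]), array([ 0.0239, -0.2331, -0.2414]), array([0.014 , 0.0914, 0.0048]))
```

>>> jog_arm:
  commands:
    - [[0, 0, 0], [0.007, 0.046, 0.002], 1]
    - [[0, -0.05, 0], [0.014, 0.0914, 0.005], 1]
    - [[-0.06, -0.227, -0.09], [0.014, 0.0914, 0.005], 1]
    - [[-0.06, -0.227, -0.09], [0.014, 0.0914, 0.005], 1]
    - [[-0.06, -0.227, -0.09], [0.014, 0.0914, 0.005], 1]
    - [[-0.06, -0.227, -0.09], [0.014, 0.0914, 0.005], 1]
    - [[-0.06, -0.227, -0.09], [0.014, 0.0914, 0.005], 1]
    - [[-0.06, -0.227, -0.09], [0.014, 0.0914, 0.005], 1]
    - [[-0.06, -0.227, -0.09], [0.014, 0.0914, 0.005], 1]

```text
t: 4.03
tool_pos: [0.4401, 0.0231, 0.1902]
orientation: [0.117, 2.79, -0.02]
force: [-1.1, 0.2, -0.6]
opening: 0.0006
```

Run:
```python
from kin import *
for P in (np.array([.44,.022,.15]),tip(p[3],.04),tip(p[3],.012)): print(cmd6(P))
print(robot.read_state()["q"])
from h import *
save(cam("scene"),"pics/s11.png");save(cam("top"),"pics/t11.png")
```

```text
(array([0.44 , 0.022, 0.15 ]), array([-0.0002, -0.0019, -0.0669]), array([-0.    ,  0.0001, -0.0006]))
(array([0.464, 0.02 , 0.089]), array([ 0.04  , -0.0044, -0.1679]), array([-0.    ,  0.0001, -0.0006]))
(array([0.49 , 0.018, 0.099]), array([ 0.0837, -0.0083, -0.152 ]), array([-0.    ,  0.0001, -0.0006]))
[-0.05596342 -0.72880218  2.27623729 -0.009705    1.24471234 -1.54145343]
```

View pics/s11.png

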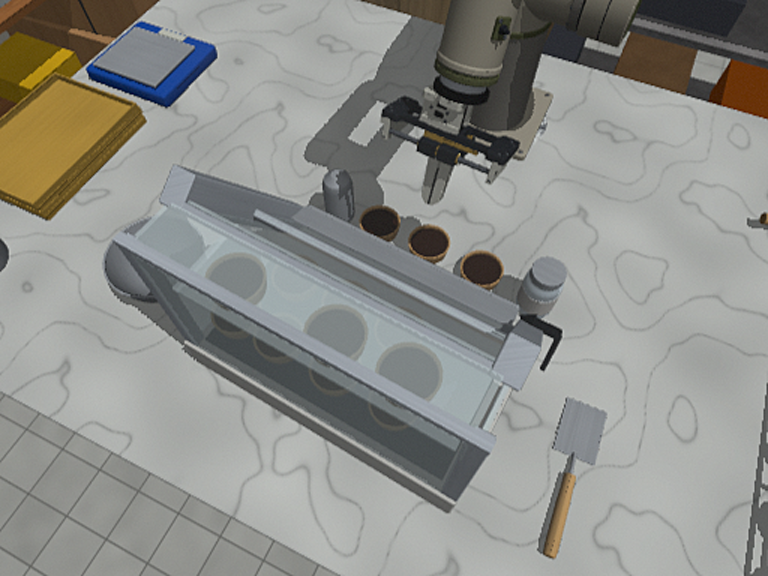

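View pics/t11.png

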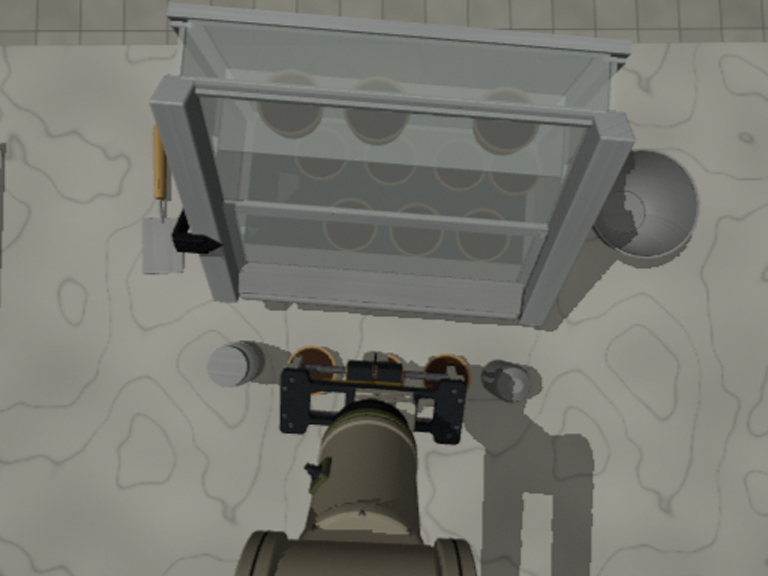

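>>> jog_arm:
  commands:
    - [[0.03, -0.004, -0.09], [0, 0, 0], 1]
    - [[0.045, -0.005, -0.155], [0, 0, 0], 1]
    - [[0.084, -0.008, -0.152], [0, 0, 0], 1]
    - [[0.084, -0.008, -0.152], [0, 0, 0], 1]
    - [[0.084, -0.008, -0.152], [0, 0, 0], 1]

```text
t: 4.75
tool_pos: [0.4902, 0.018, 0.0991]
orientation: [0.118, 2.79, -0.02]
force: [-1.1, -0.7, -0.6]
opening: 0.0003
```

>>> jog_arm:
  commands:
    - [[0.0071, -0.0006, 0.0102], [0, 0, 0], 1]
    - [[0.0143, -0.0012, 0.0205], [0, 0, 0], 1]
    - [[0.0214, -0.0019, 0.0307], [0, 0, 0], 1]
    - [[0.0286, -0.0025, 0.0409], [0, 0, 0], 1]
    - [[0.0357, -0.0031, 0.0512], [0, 0, 0], 1]
    - [[0.0429, -0.0038, 0.0614], [0, 0, 0], 1]
    - [[0.0429, -0.0038, 0.0614], [0, 0, 0], 1]

```text
t: 5.62
tool_pos: [0.5164, 0.0157, 0.1369]
orientation: [0.118, 2.79, -0.02]
force: [-2.5, 0.2, 0.3]
opening: 0.0005
```

Run:
```python
from h import *
T=cam("top");S=cam("scene")
save(S,"pics/s12.png",3,(180,100,380,250));save(T,"pics/t12.png",3,(100,110,350,270))
```

```text
(no output)
```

View pics/s12.png

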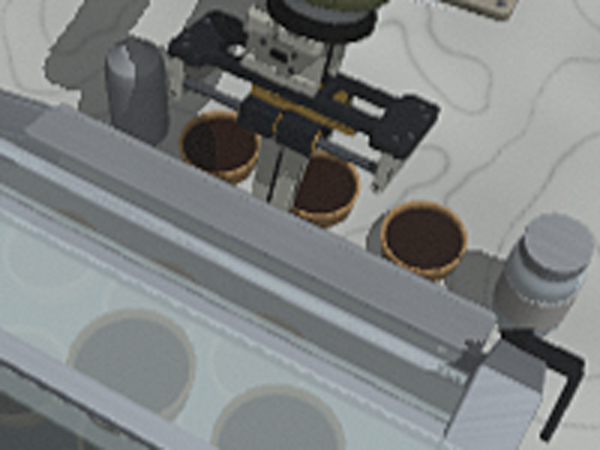

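View pics/t12.png

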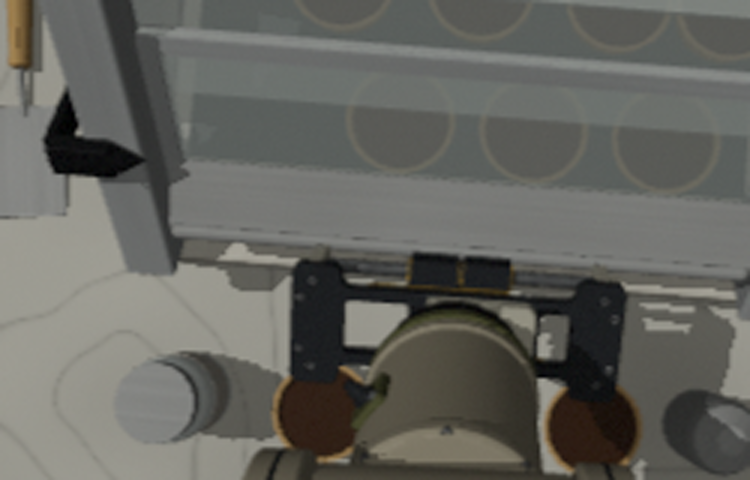

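```bash
cat > meas.py <<'E'
from fit import *
from scipy.optimize import minimize_scalar
p=np.load("p.npy")
def sfrom(uv,y=.192):
    return minimize_scalar(lambda s:np.sum((proj(T,nose(p,y,s))[0]-uv)**2),bounds=(-.02,.18),method="bounded")
def mfrom(uv):
    return minimize_scalar(lambda s:np.sum((proj(T,W(p,np.array([-.184,.196,.109])+sl*s))[0]-uv)**2),bounds=(-.02,.18),method="bounded")
E
python3 - <<'E'
from meas import *
for r in (sfrom((156.7,189)),sfrom((159.7,198.6)),mfrom((148.2,163.2)),mfrom((100+143/3,110+159/3))):print(r.x,r.fun)
save(T,"pics/t13.png",8,(130,150,200,210))
E
```

```text
0.05307129864063375 0.05081372111951669
0.021012819684228537 0.07540535594564111
0.11974538730622641 0.9113896126018196
0.12060813578109902 2.0142951427426317
```

View pics/t13.png

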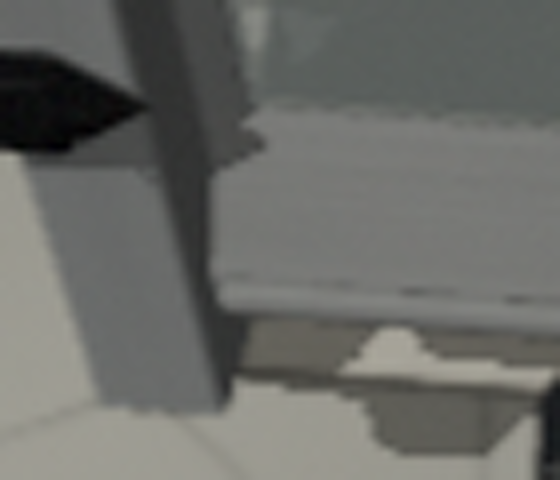

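>>> jog_arm:
  commands:
    - [[0.0075, -0.0007, 0.0107], [0, 0, 0], 1]
    - [[0.015, -0.0013, 0.0214], [0, 0, 0], 1]
    - [[0.0225, -0.002, 0.0321], [0, 0, 0], 1]
    - [[0.03, -0.0026, 0.0429], [0, 0, 0], 1]
    - [[0.0375, -0.0033, 0.0536], [0, 0, 0], 1]
    - [[0.045, -0.0039, 0.0643], [0, 0, 0], 1]
    - [[0.0525, -0.0046, 0.075], [0, 0, 0], 1]
    - [[0.0525, -0.0046, 0.075], [0, 0, 0], 1]

```text
t: 6.82
tool_pos: [0.5492, 0.0128, 0.1831]
orientation: [0.118, 2.787, -0.021]
force: [-1.8, 0.8, -0.5]
opening: 0.0004
```

Run:
```python
from h import *
T=cam("top");S=cam("scene")
save(S,"pics/s14.png",8,(310,180,390,250));save(T,"pics/t14.png",8,(130,140,210,210));save(T,"pics/t14b.png",1.5)
```

```text
(no output)
```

View pics/s14.png

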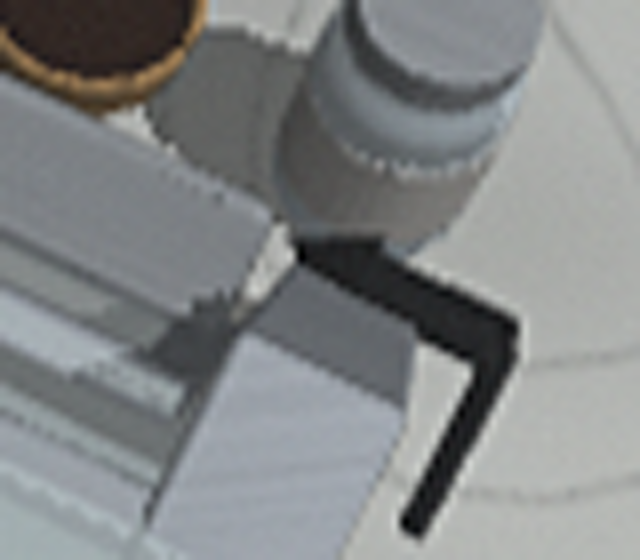

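View pics/t14.png

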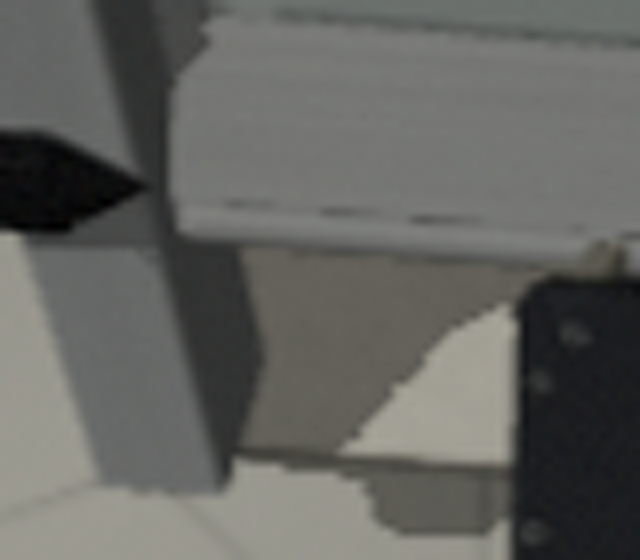

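View pics/t14b.png

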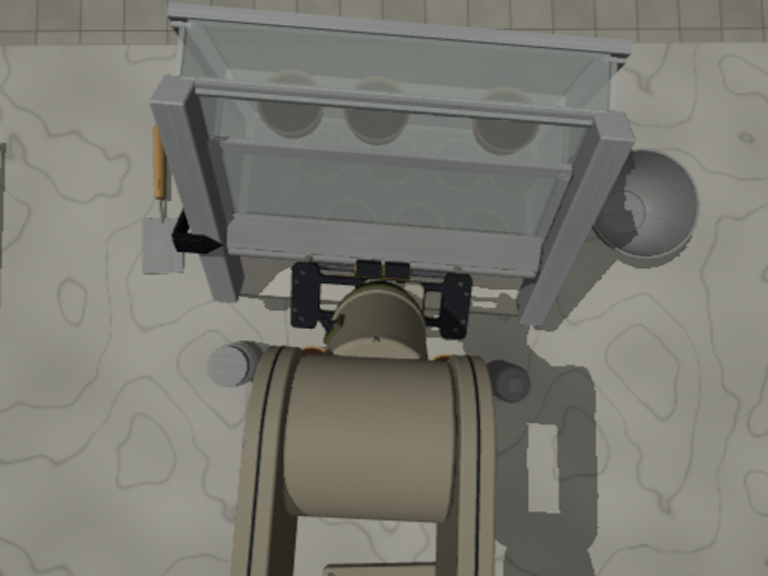

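Run:
```python
from meas import *
for uv in ((151.9,169.7),):
    r=sfrom(uv);print(r.x,r.fun)
# line-based: points on bottom edge
def sl_(pts):
    def f(s):
        a,b=proj(T,[nose(p,.192,s),nose(p,-.192,s)]);d=(b-a)/np.linalg.norm(b-a);return sum((d[0]*(u[1]-a[1])-d[1]*(u[0]-a[0]))**2 for u in pts)
    return minimize_scalar(f,bounds=(0,.18),method="bounded")
r=sl_([(130+185/8,140+238/8),(130+350/8,140+252/8),(130+500/8,140+264/8)]);print(r.x,r.fun)
r=mfrom((148.75,163.4));print(r.x,r.fun)
# model-light: predicted pixel of nose edge at s=m where m matches tip row
for m in(.115,.12,.125): print(m,proj(T,nose(p,.192,m)),proj(T,W(p,np.array([-.184,.196,.109])+sl*m)))
```

```text
0.11055108018245334 0.002031147727725758
0.11021992105277402 0.03357539404379245
0.11887091974390107 0.22463970439624734
0.115 [[151.53106982 168.09029185]] [[149.58339078 164.69954871]]
0.12 [[151.06234242 166.27397555]] [[149.0981768  162.86215475]]
0.125 [[150.58814651 164.43615518]] [[148.60719165 161.00290671]]
```

Run:
```python
from fit2 import *
p=np.load("p.npy")
for s in(.105,.11,.115,.12): print(s,proj(S,nose2(p,.192,s,oS)),proj(S,W(p,np.array([-.184,.196,.109])+sl*s)))
```

```text
0.105 [[343.35570286 205.59345805]] [[343.83947364 209.12280653]]
0.11 [[343.21228994 205.71194449]] [[343.69903347 209.26423221]]
0.115 [[343.0670096  205.83197496]] [[343.55676172 209.40750231]]
0.12 [[342.91982515 205.95357981]] [[343.41262235 209.55265315]]
```

>>> jog_arm:
  commands:
    - [[0.0038, -0.0003, 0.0055], [0, 0, 0], 1]
    - [[0.0076, -0.0007, 0.0109], [0, 0, 0], 1]
    - [[0.0076, -0.0007, 0.0109], [0, 0, 0], 1]
    - [[0.0076, -0.0007, 0.0109], [0, 0, 0], 1]

```text
t: 7.62
tool_pos: [0.553, 0.0125, 0.1885]
orientation: [0.118, 2.788, -0.02]
force: [-2.7, -0.1, -0.1]
opening: 0.0006
```

Run:
```python
from h import *
T=cam("top")
save(T,"pics/t15.png",8,(130,140,210,210))
```

```text
(no output)
```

View pics/t15.png

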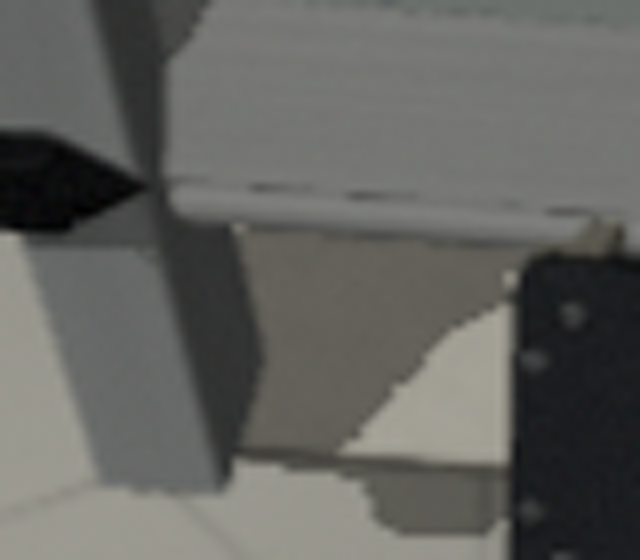

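>>> jog_arm:
  commands:
    - [[0.0016, -0.0001, 0.0023], [0, 0, 0], 1]
    - [[0.0016, -0.0001, 0.0023], [0, 0, 0], 1]
    - [[0.0016, -0.0001, 0.0023], [0, 0, 0], 1]
    - [[-0.008, 0.0007, -0.0015], [0, 0, 0], 1]
    - [[-0.03, 0.0025, -0.0095], [0, 0, 0], 1]
    - [[-0.06, 0.005, -0.0205], [0, 0, 0], 1]
    - [[-0.09, 0.008, -0.03], [0, 0, 0], 1]
    - [[-0.11, 0.009, -0.03], [0, 0, 0], 1]
    - [[-0.11, 0.009, -0.03], [0, 0, 0], 1]

```text
t: 8.8
tool_pos: [0.487, 0.0179, 0.171]
orientation: [0.118, 2.786, -0.021]
force: [0.9, 0.4, -0.3]
opening: 0.0006
```

Run:
```python
from h import *
T=cam("top");S=cam("scene")
save(T,"pics/t16.png",8,(130,140,210,210));save(T,"pics/t16b.png",1.5);save(S,"pics/s16.png",1.5)
```

```text
(no output)
```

View pics/t16.png

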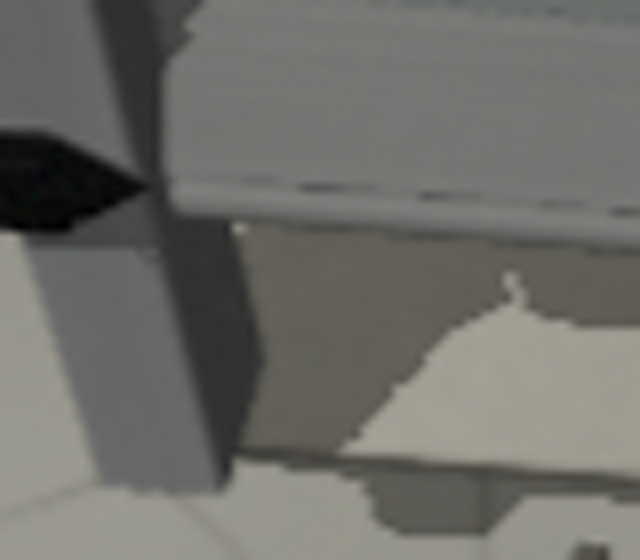

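View pics/t16b.png

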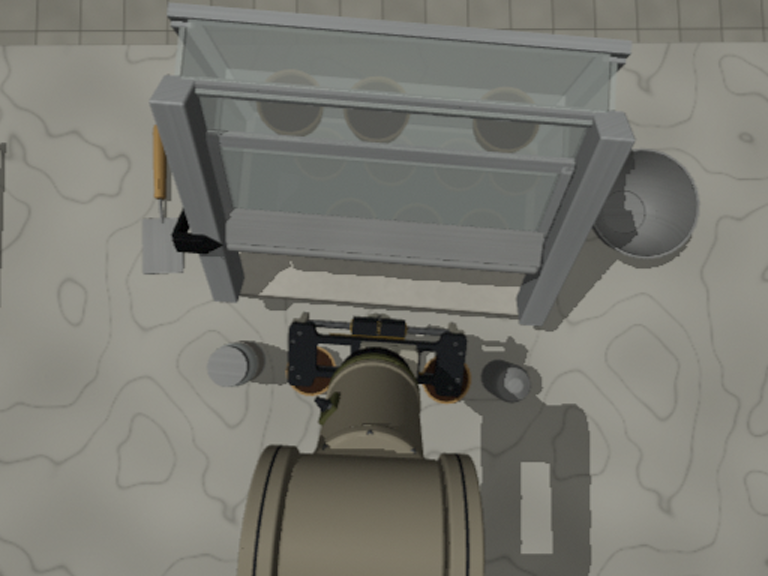

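View pics/s16.png

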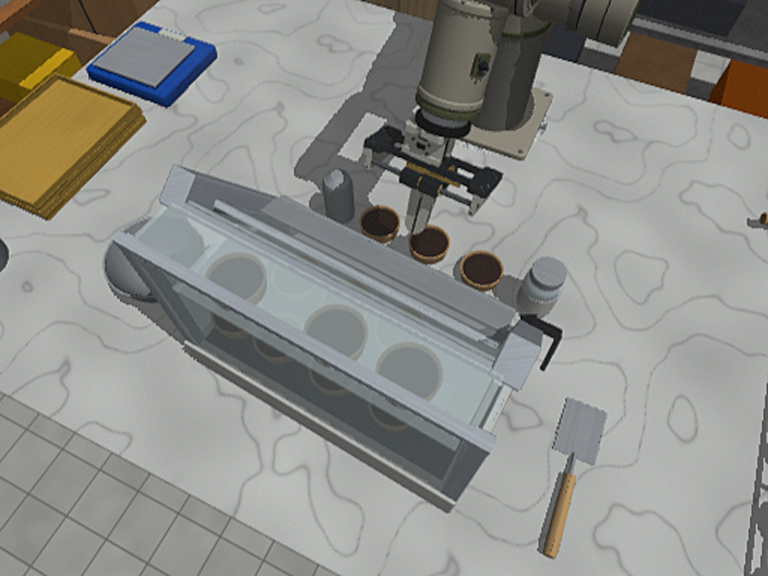

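```bash
python3 -c "
from plant import robot
print(robot.close_job(), robot.read_state()['t'])"
```

```text
the job is handed in; nothing more can be done
the job is handed in; nothing more can be done
```

I pushed the window up about 97 mm along the slope with the closed fingertips under the lip's nose. I then backed the fingers away and handed the job in at about 9 s, with no verdict reported.

- **Level with the clip:** in the last top-camera picture the nose edge lies 3.45 px below the clip's point, and the calibrated model expects 3.4 px when they are level. That is within about 1–2 mm, my estimate of the reading and calibration error. The scene camera looks almost along the slope, so it could not check the height independently.
- **At rest and clear:** the pictures and the force reading show the fingers about 65 mm clear of the lip. I took only one set of pictures after backing off, so I did not check separately that the window stayed still.
- **Other objects:** the clip, jar and shaker look unmoved in the last pictures. So do the tarts, though the gripper partly hides them from above.
- **Change of plan:** I first planned to slide the fingers in parallel to the lip, 35° below horizontal. The arm could not reach that pose: joint 2 stopped at -0.8925 rad (limit -0.89) and joint 3 at 2.497 rad (limit 2.5). No fault was reported, and I used a 70° tilt instead.

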